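Hang the loaded pan on the balance hook

TASK

Pick up the small round load pan by its wire stirrup, with the brass weight still lying in it, and hang the stirrup in the hook of the spring balance stand. Let go so that the pan hangs freely with its full load on the hook; do not spill the weight, and leave the larger brass weight and the two rolls of tape beside the work (the large white one and the small cream one) where they are.

Things in the scene. Friction and masses are not known exactly. Their poses are not given: they have to be found in the camera images.
- pan_centre (a point): The load pan: loose round aluminium dish (100 mm across, 22 mm high) under a rigid steel wire stirrup, 120 mm wide; about 0.18 kg empty. This point is on its upright axis, 65 mm above its underside (half-way up). Axes: z up, y along the stirrup's level top bar, x square to the stirrup's plane; alike either way round. 75 mm of open height between the weight and the bar.
- pan_grip (a point): Middle of one of the two black grip sleeves (12 mm thick, 28 mm long) on the stirrup's top bar, 118 mm above the pan's underside and 33 mm from its axis (+y side); the other is its mirror image at -y. Same axes as pan_centre. Between the sleeves the bar rises to a central hump, the place for the hook.
- pan_eye (a point): The eye of the stirrup: the point on the underside of the 8 mm wire at the top of the central hump, 122 mm above the pan's underside, 57 mm above pan_centre; same axes as pan_centre. The hump is 28 mm wide at its foot, 10 mm at its top and 8 mm high.
- weight_centre (a point): The brass weight with a knob, 30 mm across and 32 mm high, 0.18 kg, standing loose on the pan's floor near its middle; this point is its centre, half-way up.
- hook_seat (a point): Where the stirrup's eye must rest: the upper surface of the lowest part of the 8 mm thick steel hook, 196 mm above the bench at no load. Axes: z up; x along the hook's arm to the column (the open tip points to -x); y level across the arm. The arm rises slightly to the column, whose front is 92 mm away in +x (56 mm wide, 219 mm high). The stand is fixed; its foot is 12 mm thick.
- hook_tip (a point): The top of the hook's upturned tip, 25 mm above hook_seat and 24 mm in front of it (-x of hook_seat); same axes.
- balance_hook (a joint): How far the hook has sunk in m: 0 with no load, stop at 0.040; spring of 180 N/m with damping. The loaded pan sinks it about 20 mm (15 to 26 mm, as masses vary).
- tape_white: Bystander: large white roll of tape lying flat, 103 mm across, 26 mm high; origin at the centre of its underside.
- big_weight: Bystander: the larger brass weight, 36 mm across, 40 mm high, standing on the bench; origin at the centre of its underside.
- tape_cream: Bystander: small cream roll of tape lying flat, 63 mm across, 24 mm high; origin at the centre of its underside.
Things that resemble listed ones, but are neither listed nor needed, are in the scene too. What is shaped like the part that bears pan_centre but brown or turquoise is not meant.

How it is judged (in metres and radians):
At the end, for the whole second after the job is handed in: The eye of the stirrup rests in the hook (within 15 mm of hook_seat), the pan hangs clear of the bench (its centre above 90 mm) and within 0.35 rad of upright, its load sinks the hook by more than 9 mm, and the weight lies in the pan (its centre within 65 mm of pan_centre) (distance between pan_eye and hook_seat below 0.015 m and value of joint balance_hook above 0.009 m and height (world z) of pan_centre above 0.09 m and angle between pan_centre's own z axis and vertical below 0.35 rad and distance between weight_centre and pan_centre below 0.065 m); the robot touches nothing.
It fails at once if the weight is tipped out of the pan (distance between weight_centre and pan_centre above 0.08 m).
It fails at once if a bystander is moved by more than 30 mm (distance of any of tape_white, big_weight, tape_cream from where it was at the start of the episode above 0.03 m).
It also fails if it takes over 48 s, if anything falls off the work surface, if the arm or the gripper's body presses on something with over 40 N, if the wrist force passes 120 N, or if a joint passes its speed limit or range.

ROBOT

A 6-joint arm with a two-finger parallel gripper is mounted at the origin on a cart in front of the work surface, level with it; the furniture and walls round the work are solid. World frame = base frame: x ahead of the robot, y to its left, z up, the work surface at z = 0. Lengths are in m, angles in degrees, forces in N, time in s.
With the tool pointing down it reaches from about 0.35 to 0.875 m from the base axis. Payload 4.2 kg.
Tool frame: the origin (TCP) lies at the very end of the fingers, on their centre line; the grasp point (between the pads) lies 19 mm behind it; z points along the fingers, x is the direction in which the jaws open and shut, and the axes are right-handed (so a half turn about z gives the same grasp; the last joint's range is limited). The gripper opens to 87 mm and grips with 3 to 60 N. Pads are 19 mm wide; open, the fingers measure 117 mm over their backs; the gripper's body (75 mm by 190 mm) begins 51 mm behind the grasp point.
Start: joints at [87.353, 22.042, 0.453, 0, -68.411, -14.817], TCP at [0.188, 0.596, 0.223] pointing down, gripper open.
Joint ranges: [-179.83, 179.83], [-69.29, 118.12], [-61.27, 80.66], [-181.25, 117.63], [-171.15, -9.14], [-177.46, 177.46]. Speed limits (degrees/s): [159.86, 159.86, 180, 180, 180, 180].

INTERFACE

Orientations are given as a 3x3 rotation matrix whose columns are the frame's x, y, z axes.
In Python, from station import r gives the robot as it stands.
- The arm moves only by the tool move_arm, never from a script. Its argument "series" is a list that holds one entry, the list of rows, each a list of 7 numbers: the shift along the tool's x, y, z in cm, then the turn, a rotation vector about the tool's x, y, z in degrees, then the opening, from -1 (shut) to 1 (fully open). In form: [[[dx, dy, dz, wx, wy, wz, fingers], ...]]. A call has 1 to 12 rows; each row shifts and turns the commanded pose from where the row before left it, along the tool's axes as they then stand; what a row does not reach is not made up. A row lasts 1/8 s, in which the tool goes at most 62.5 mm and 10.7 degrees, less where a joint would pass 70% of its speed; a pose out of reach is approached as far as the arm can. A call is refused whole if a number of a shift passes 6.25 or a number of a turn 10.7, either way. A call with a gripper value outside its range is refused whole. The fingers move at their own pace and stop on an object; the grip force is fixed at half the most. Time passes only in rows, so rows that do not move let the fingers close. It gives the time, the measured TCP pose, the force and the opening at its end, in the units of the state.
- r.sense(): the state, without advancing time (a new reading comes with each control period).
- r.capture(name): name is "scene" or "top"; returns a dict with "color" (420x560x3 uint8, blue, green, red), "fx", "fy", "cx", "cy" (pixels), "rvec" (rotation vector, rad) and "tvec" (3), from world to camera coordinates, as OpenCV has them. Camera axes: x right, y down, z forward; pixel columns grow to the right and rows downward; lengths in m; the calibration is good to about 2 mm. A picture is of the moment at which its call begins. There is no depth.
- r.finish_job(): hands the job in, once; it reports no verdict.
The state is a dict: "time_s": time; "joints": joint angles; "joint_velocities": joint speeds; "effort": joint torques, N m; "tcp_pos": TCP position; "ee_rot": TCP orientation; "wrist_force": force on the tool from outside, world axes, zero at the start; "moment": the same for the moment, N m; "gripper_width": opening from 0.0 (shut) to 1.0 (fully open).
Only numpy, scipy, OpenCV 4.12 (cv2) and the standard library are available. Lean on these libraries where they do the work, as an engineer would, in place of code of your own. Each camera call takes 0.05 s, during which the arm holds its last target.

## Working session

There is one attempt and no reset: what is moved stays moved. The work goes in short steps, Python scripts to look and compute and a tool call to move; the robot and the scene stay as the last step left them, time stands still between calls to the robot, and variables do not carry over. Pictures are saved under pics/ and viewed, and the job is handed in when it is done.

Besides the shell and the picture viewer there is one more tool, called after ">>>" by a JSON object that holds its "api" and its "payload". move_arm: Moves the arm, as the interface text tells. Its arguments: {"type":"object","properties":{"series":{"type":"array","items":{"type":"array","items":{"type":"array","items":{"type":"number"}}}}},"required":["series"]}

```bash
ls; mkdir -p pics
python3 - <<'E'
from station import r
import cv2,json
s=r.sense();print(s)
for n in("scene","top"):
    c=r.capture(n);cv2.imwrite(f"pics/{n}0.png",c["color"]);print(n,c["fx"],c["fy"],c["cx"],c["cy"],c["rvec"],c["tvec"])
E
```

```text
pics
{'time_s': 0.0, 'joints': array([ 8.73547042e+01,  2.20903913e+01,  3.78426195e-01, -2.99612662e-02,
       -6.84109641e+01, -1.48168289e+01]), 'joint_velocities': array([ 0.04415811, -0.05282567, -0.05496316,  0.01585502,  0.02361855,
       -0.15070727]), 'effort': array([ 8.84130459e-04, -3.90671754e+01,  1.87402368e+01,  4.21970084e+00,
        1.09022786e-02, -1.92387556e-04]), 'tcp_pos': array([0.18733993, 0.59561687, 0.22145174]), 'ee_rot': array([[-3.00258670e-01, -9.53857636e-01, -5.84739279e-04],
       [-9.53855281e-01,  3.00259229e-01, -2.12074387e-03],
       [ 2.19846110e-03, -7.90150849e-05, -9.99997580e-01]]), 'wrist_force': array([-0.34475849,  0.2732919 , -0.12437698]), 'moment': array([ 0.03680191, -0.01743262,  0.02050194]), 'gripper_width': 0.9986661632624574}
scene 531.5634467647387 531.5634467647387 282.4065953375362 214.55725770602763 [ 2.24216157 -0.9009531   0.36566194] [-0.28356517  0.4340017   0.95119406]
top 495.7217708217434 495.7217708217434 279.2262642536387 213.9645276564674 [ 2.13860765 -2.17502228  0.12579779] [0.10142026 0.53036704 1.40095851]
```

View pics/scene0.png

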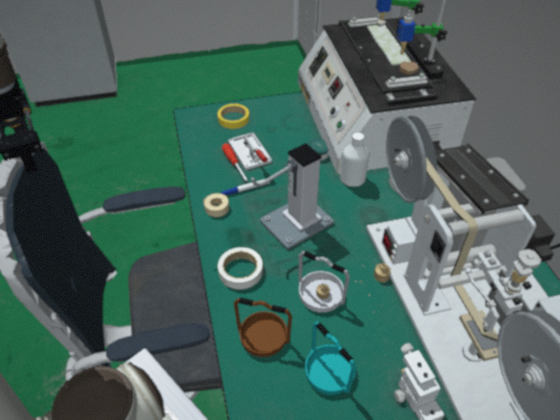

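View pics/top0.png

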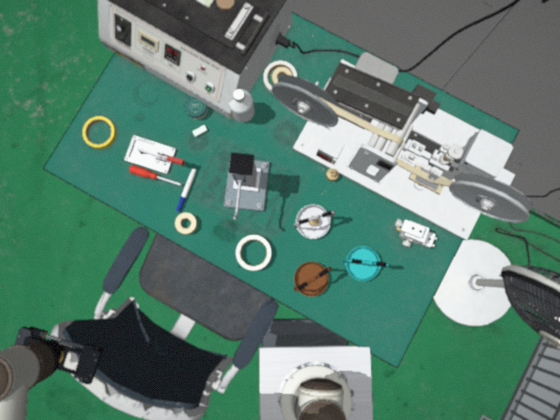

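The scene view shows the aluminium pan holding the brass weight at (322,292), the top view at (313,221). Look-alikes are the brown pan at scene (265,334)/top (312,279) and the turquoise pan at scene (330,370)/top (365,264). By the description, the aluminium pan is the target. The stand is at scene (305,190)/top (243,170). I'll check the choice in close crops.

```bash
cat > h.py <<'E'
import numpy as np,cv2
from station import r
def cam(n):
    c=r.capture(n);c["K"]=np.array([[c["fx"],0,c["cx"]],[0,c["fy"],c["cy"]],[0,0,1.]]);c["R"]=cv2.Rodrigues(np.array(c["rvec"],float))[0];c["t"]=np.array(c["tvec"],float).reshape(3);return c
def ray(c,p):
    d=c["R"].T@np.linalg.solve(c["K"],[p[0],p[1],1.]);return -c["R"].T@c["t"],d/np.linalg.norm(d)
def plane(c,p,z):
    o,d=ray(c,p);return o+d*(z-o[2])/d[2]
def tri(c1,p1,c2,p2):
    o1,d1=ray(c1,p1);o2,d2=ray(c2,p2);s=np.linalg.lstsq(np.c_[d1,-d2],o2-o1,rcond=None)[0];a=o1+s[0]*d1;b=o2+s[1]*d2;return (a+b)/2,np.linalg.norm(a-b)*1000
def proj(c,X):
    q=c["K"]@(c["R"]@np.array(X,float)+c["t"]);return q[:2]/q[2]
def crop(c,x0,y0,w,h,k,name):
    cv2.imwrite("pics/"+name,cv2.resize(c["color"][y0:y0+h,x0:x0+w],None,fx=k,fy=k,interpolation=cv2.INTER_CUBIC))
E
python3 - <<'E'
from h import *
s=cam("scene");t=cam("top")
crop(s,280,230,100,90,8,"s_pan.png");crop(t,270,190,100,70,8,"t_pan.png")
crop(s,210,130,160,120,5,"s_st.png");crop(t,210,140,90,90,6,"t_st.png")
print(proj(t,[0,0,0]),proj(t,[.3,0,0]),proj(t,[0,.3,0]), [-c["R"].T@c["t"] for c in (s,t)])
E
```

```text
[315.11328785 401.6321054 ] [312.49638184 294.19561513] [209.02789577 403.3064564 ] [array([-0.03406847, -0.43621944,  0.99100392]), array([0.35896338, 0.08750457, 1.45524852])]
```

View pics/s_pan.png

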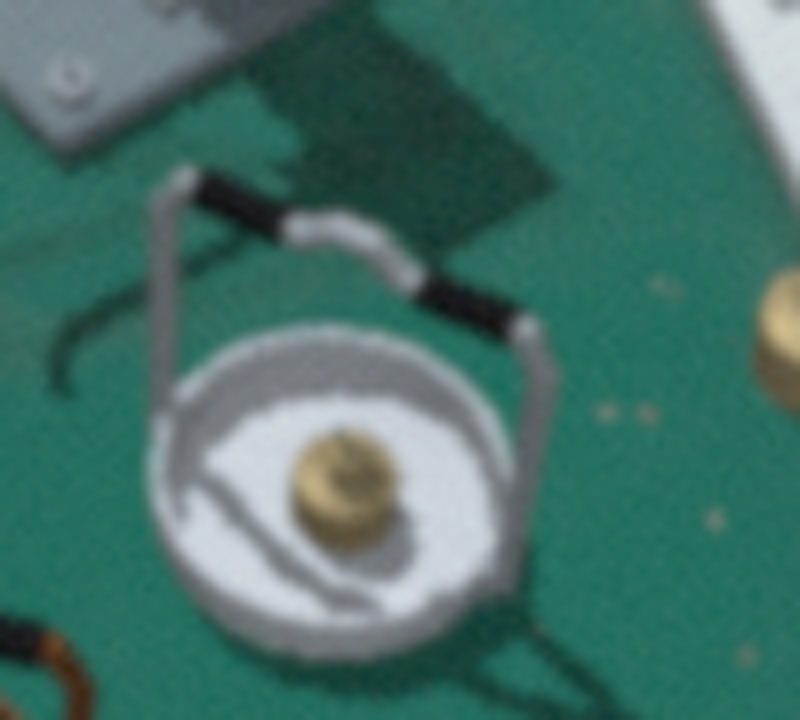

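View pics/t_pan.png

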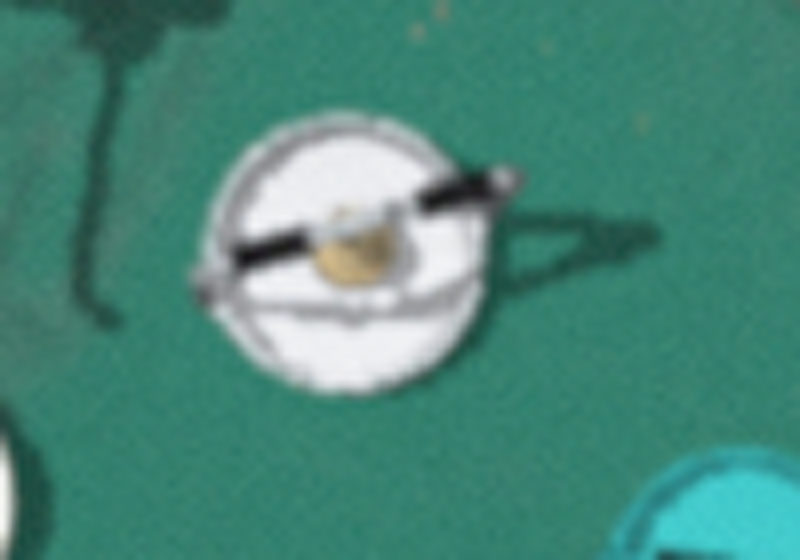

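View pics/s_st.png

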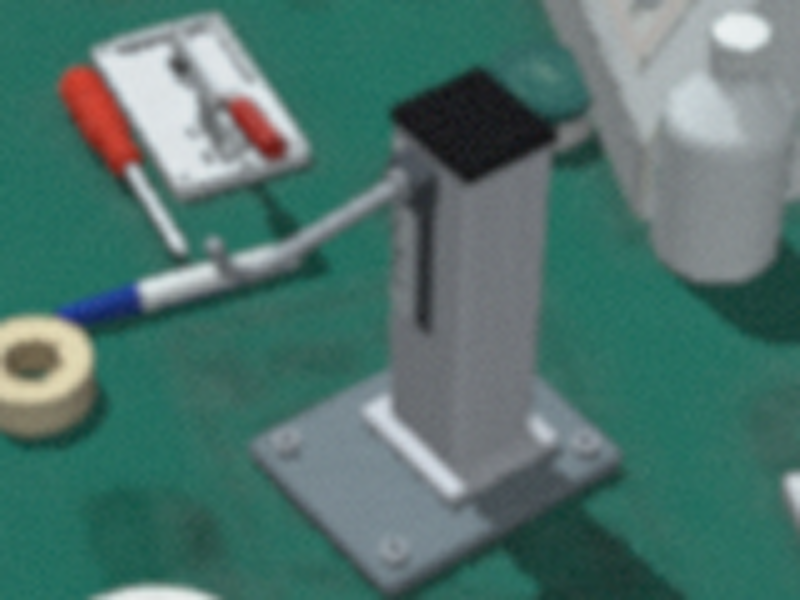

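View pics/t_st.png

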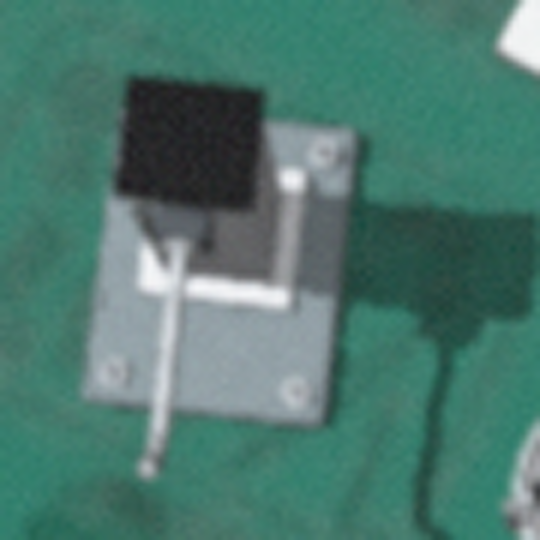

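The crops confirm the aluminium pan with brass weight, black sleeves and a hump. The hook tip is near scene (253,179)/top (235,218), opening roughly towards the robot. Next I'll measure these points.

```bash
cat > meas.py <<'E'
from h import *
def blobs(c,box,th,amin):
    x0,y0,x1,y1=box;g=c["color"][y0:y1,x0:x1].max(2)
    n,l,st,ce=cv2.connectedComponentsWithStats((g<th).astype(np.uint8))
    return [(np.round(ce[i]+[x0,y0],2),st[i,4]) for i in range(1,n) if st[i,4]>=amin]
E
python3 - <<'E'
from meas import *
s=cam("scene");t=cam("top")
for th in(50,65):
    print(blobs(s,(295,245,352,280),th,6),blobs(t,(290,205,340,230),th,6))
    print("coltop",blobs(s,(280,140,325,170),th,40),blobs(t,(225,148,258,180),th,40))
# rim ellipse by non-green bright
for c,b in((s,(295,268,350,315)),(t,(293,203,333,240))):
    x0,y0,x1,y1=b;hsv=cv2.cvtColor(c["color"][y0:y1,x0:x1],cv2.COLOR_BGR2HSV);m=((hsv[...,1]<70)&(hsv[...,2]>70)).astype(np.uint8)
    cs=max(cv2.findContours(m,0,1)[0],key=cv2.contourArea);print("ell",cv2.fitEllipse(cv2.convexHull(cs)+[[x0,y0]]))
p,e=tri(s,(253,178.5),t,(234.7,217.8));print("tip",p,e)
crop(t,0,310,140,110,5,"t_grip.png");crop(s,235,165,70,40,10,"s_hook.png");crop(t,225,165,35,60,10,"t_hook.png")
E
```

```text
[(array([309.48, 255.39]), np.int32(44)), (array([337.89, 267.96]), np.int32(46))] [(array([327.13, 213.6 ]), np.int32(15)), (array([303.09, 220.91]), np.int32(11))]
coltop [(array([304.31, 154.72]), np.int32(392))] [(array([241.44, 163.67]), np.int32(406))]
[(array([322.68, 251.05]), np.int32(225)), (array([344.38, 251.38]), np.int32(8)), (array([337.17, 252.5 ]), np.int32(6)), (array([336.03, 257.16]), np.int32(37)), (array([337.84, 267.71]), np.int32(58))] [(array([326.96, 213.57]), np.int32(23)), (array([303.08, 220.92]), np.int32(13))]
coltop [(array([304.45, 154.52]), np.int32(427))] [(array([241.33, 163.58]), np.int32(449))]
ell ((322.7911376953125, 283.2807922363281), (53.5418701171875, 57.997413635253906), 172.61476135253906)
ell ((313.36260986328125, 221.01763916015625), (34.509422302246094, 39.20150375366211), 68.7544937133789)
tip [0.50114753 0.20354435 0.22180378] 0.15873780338253718
```

View pics/t_grip.png

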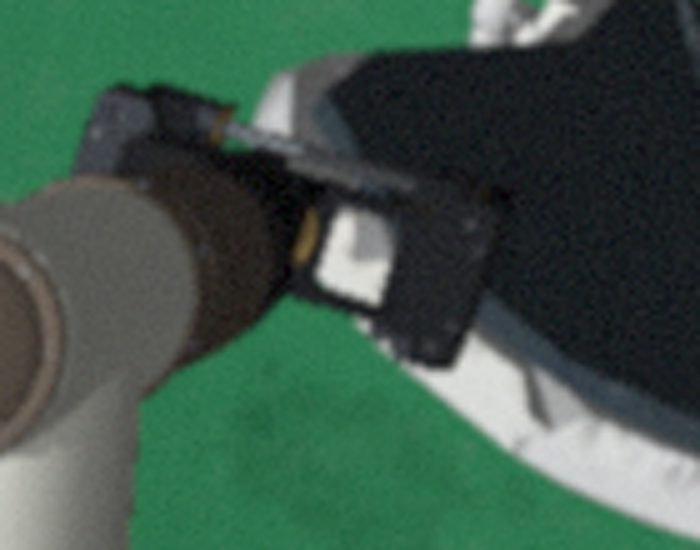

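View pics/s_hook.png

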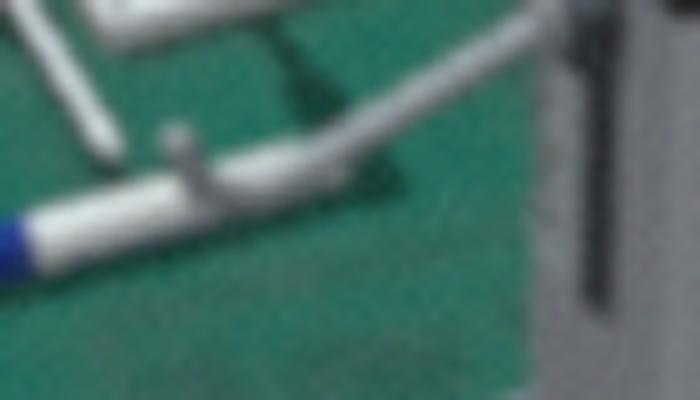

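View pics/t_hook.png

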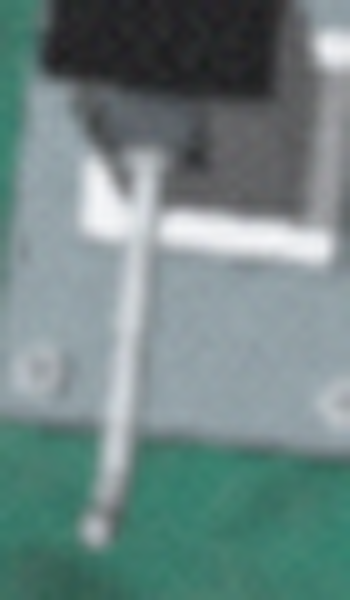

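Run:
```python
from meas import *
s=cam("scene");t=cam("top")
L=((309.48,255.39),(303.09,220.91));R=((337.88,267.9),(327.05,213.6))
P=[tri(s,a,t,b) for a,b in(L,R)];print(P)
q=[plane(s,L[0],.118),plane(t,L[1],.118),plane(s,R[0],.118),plane(t,R[1],.118)];print(np.round(q,4))
pl=(q[0]+q[1])/2;pr=(q[2]+q[3])/2;print("L,R,dist",pl,pr,np.linalg.norm(pl-pr));d=pl-pr;c=(pl+pr)/2
ang=np.degrees(np.arctan2(d[1],d[0]));print("centre",c,"y yaw",ang,"x yaw",ang-90)
tip=tri(s,(253,178.5),t,(234.7,217.8))[0]
ct=tri(s,(304.4,154.6),t,(241.4,163.6));print("coltop",ct,plane(s,(304.4,154.6),.219),plane(t,(241.4,163.6),.219))
v=ct[0]-tip;hy=np.degrees(np.arctan2(v[1],v[0]));print("hook yaw",hy,np.hypot(*v[:2]))
u=np.array([np.cos(np.radians(hy)),np.sin(np.radians(hy))]);print("seat",tip[:2]+.024*u)
# arm-line yaw in top view using seat z and arm pts
a=np.array([149/10+225,150/10+165]);b=np.array([108/10+225,500/10+165])
print(proj(t,[*(tip[:2]+.024*u),.196]),proj(s,[*(tip[:2]+.024*u),.196]))
print("white",plane(t,(253,252),.026),"rim brown",plane(t,(312,279),.02))
```

```text
[(array([0.50054738, 0.02849846, 0.11983448]), np.float64(2.0056631444927615)), (array([ 0.51862561, -0.03621833,  0.12160907]), np.float64(3.4735405013204024))]
[[ 0.5009  0.0301  0.118 ]
 [ 0.5015  0.0278  0.118 ]
 [ 0.5195 -0.0335  0.118 ]
 [ 0.5204 -0.0377  0.118 ]]
L,R,dist [0.50117952 0.02891577 0.118     ] [ 0.51992054 -0.03562744  0.118     ] 0.06720900995971628
centre [ 0.51055003 -0.00335584  0.118     ] y yaw 106.19139611586118 x yaw 16.19139611586118
coltop (array([0.64008713, 0.18623001, 0.21772792]), np.float64(0.6702542276527923)) [0.63869566 0.18539529 0.219     ] [0.64005569 0.1859109  0.219     ]
hook yaw -7.103449508938894 0.14001428303956062
seat [0.52496332 0.20057648]
[236.73857939 209.71013485] [262.51072532 182.7591578 ]
white [0.42380778 0.16977982 0.026     ] rim brown [0.34390402 0.00156475 0.02      ]
```

```bash
cat >> h.py <<'E'
from scipy.spatial.transform import Rotation as Ro
def Rt(yaw,tilt):
    a=np.radians(yaw);px=np.array([np.cos(a),np.sin(a),0]);py=np.array([-np.sin(a),np.cos(a),0])
    R0=np.c_[-px,py,[0,0,-1.]];return R0@Ro.from_euler('y',-tilt,degrees=True).as_matrix()
def plan(tgt_tcp,Rtg):
    s=r.sense();R=s["ee_rot"];d=R.T@(np.array(tgt_tcp)-s["tcp_pos"])*100
    rv=Ro.from_matrix(R.T@Rtg).as_rotvec(degrees=True)
    print("shift cm",np.round(d,2),"|",round(float(np.linalg.norm(d)),2),"rotvec",np.round(rv,2))
    print("shift in target frame",np.round(Rtg.T@(np.array(tgt_tcp)-s["tcp_pos"])*100,2))
E
python3 - <<'E'
from h import *
G=np.array([.5012,.0289,.118]);R=Rt(16.2,10);plan(G+R[:,2]*(.019-.12)+0,R);print(G+R[:,2]*(-.101))
E
```

```text
shift cm [ 45.66 -45.49   0.51] | 64.45 rotvec [ 4.91 -9.2  56.19]
shift in target frame [-12.27 -63.22   2.67]
[0.48435792 0.02400692 0.21746558]
```

>>> {"api": "move_arm", "payload": {"series": [[[0,0,-4,0,0,0,1],[0,0,-4,0,0,0,1],[3,-3,0,0,0,0,1],[3.8,-3.8,0,0,0,0,1],[3.8,-3.8,0,0,0,0,1],[3.8,-3.8,0,0,0,0,1],[3.8,-3.8,0,0,0,0,1],[3.8,-3.8,0,0,0,0,1],[3.8,-3.8,0,0,0,0,1],[3.8,-3.8,0,0,0,0,1],[3.8,-3.8,0,0,0,0,1],[3.8,-3.8,0,0,0,0,1]]]}}

```text
time_s: 1.9
tcp_pos: [0.4312, 0.1281, 0.303]
ee_rot: [[-0.3, -0.954, 0.001], [-0.954, 0.3, 0.001], [-0.001, -0.001, -1.0]]
wrist_force: [1.2, 0.5, 1.2]
gripper_width: 0.998
```

>>> {"api": "move_arm", "payload": {"series": [[[0,0,0,0.7,-1.3,8.0,1],[0,0,0,0.7,-1.3,8.0,1],[0,0,0,0.7,-1.3,8.0,1],[0,0,0,0.7,-1.3,8.0,1],[0,0,0,0.7,-1.3,8.0,1],[0,0,0,0.7,-1.3,8.0,1],[0,0,0,0.7,-1.3,8.0,1],[0,0,0,0,0,0,1]]]}}

```text
time_s: 2.9
tcp_pos: [0.4303, 0.1296, 0.3027]
ee_rot: [[-0.944, -0.284, 0.166], [-0.28, 0.959, 0.048], [-0.172, -0.001, -0.985]]
wrist_force: [-0.0, -1.2, -0.3]
gripper_width: 1.0
```

Run:
```python
from h import *
G=np.array([.5012,.0289,.118]);R=Rt(16.2,10);print(r.sense()["tcp_pos"],r.sense()["time_s"],r.sense()["joints"]);plan(G+R[:,2]*(.019-.08),R)
```

```text
[0.43025131 0.12955164 0.30267231] 2.9 [ 40.51231469  -4.23118753 -22.39781419   4.56687254 -62.83531575
 -25.75881993]
shift cm [ -0.69 -11.65  12.78] | 17.31 rotvec [ 0.01 -0.07  0.32]
shift in target frame [ -0.74 -11.64  12.78]
```

>>> {"api": "move_arm", "payload": {"series": [[[-0.2,-3.9,0,0,0,0.3,1],[-0.2,-3.9,0,0,0,0,1],[-0.3,-3.85,0,0,0,0,1],[0,0,4,0,0,0,1],[0,0,4,0,0,0,1],[0,0,2.5,0,0,0,1],[0,0,0,0,0,0,1]]]}}

```text
time_s: 3.78
tcp_pos: [0.4864, 0.0243, 0.1985]
ee_rot: [[-0.947, -0.279, 0.161], [-0.275, 0.96, 0.046], [-0.168, -0.0, -0.986]]
wrist_force: [-0.6, -0.5, -0.2]
gripper_width: 1.0
```

Run:
```python
from h import *
G=np.array([.5012,.0289,.118]);R=Rt(16.2,10);plan(G+R[:,2]*.019,R)
s=cam("scene");t=cam("top")
crop(s,260,190,120,120,5,"s1.png");crop(t,250,180,110,80,7,"t1.png")
```

```text
shift cm [-0.19  0.03 10.1 ] | 10.1 rotvec [-0.02 -0.35 -0.02]
shift in target frame [-0.13  0.03 10.1 ]
```

View pics/s1.png

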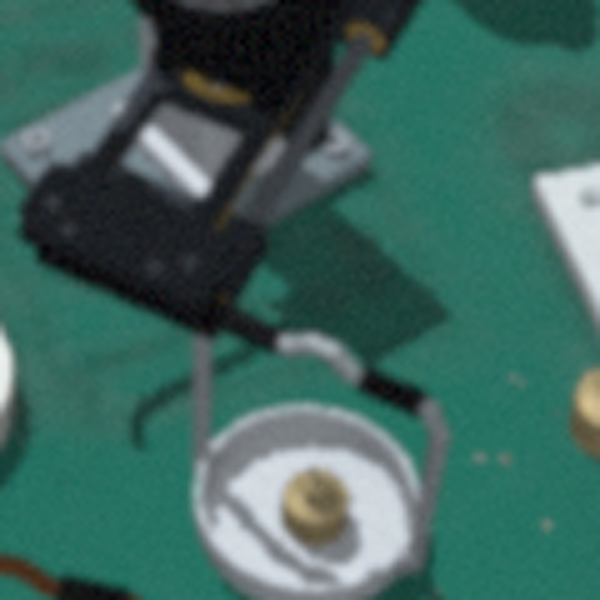

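View pics/t1.png

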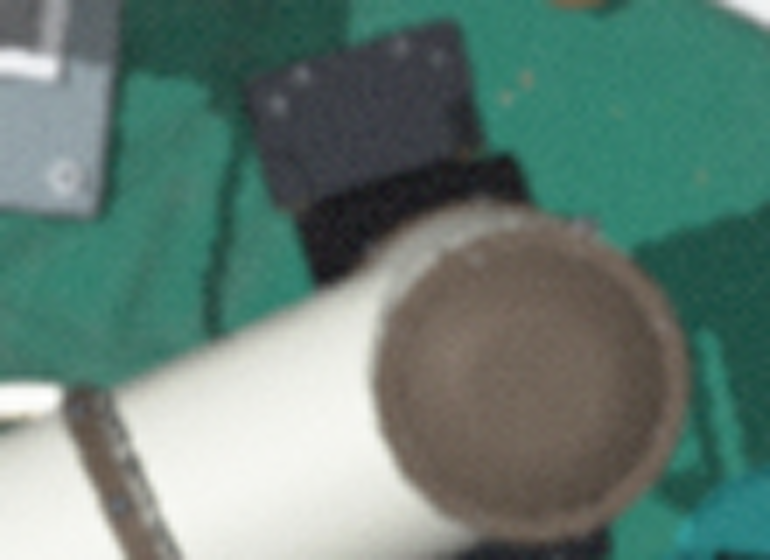

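The scene crop shows the gripper above the left sleeve at about (310,255), with nothing in the way. The weight is in the pan at about (323,291). The top view is covered by the forearm. Descending now.

>>> {"api": "move_arm", "payload": {"series": [[[-0.1,0,3,0,0,0,1],[-0.1,0,3,0,0,0,1],[0,0,2,0,0,0,1],[0,0,1.5,0,0,0,1],[0,0,0.6,0,0,0,1],[0,0,0,0,0,0,1]]]}}

```text
time_s: 4.62
tcp_pos: [0.5065, 0.0304, 0.1021]
ee_rot: [[-0.946, -0.278, 0.167], [-0.274, 0.961, 0.048], [-0.174, 0.0, -0.985]]
wrist_force: [-0.8, 0.0, -0.2]
gripper_width: 0.999
```

Run:
```python
from h import *
G=np.array([.5012,.0289,.118]);R=Rt(16.2,10);plan(G+R[:,2]*.019,R)
s=cam("scene")
crop(s,260,210,120,110,6,"s2.png")
```

```text
shift cm [0.27 0.   0.24] | 0.36 rotvec [-0.    0.01 -0.07]
shift in target frame [0.27 0.   0.24]
```

View pics/s2.png

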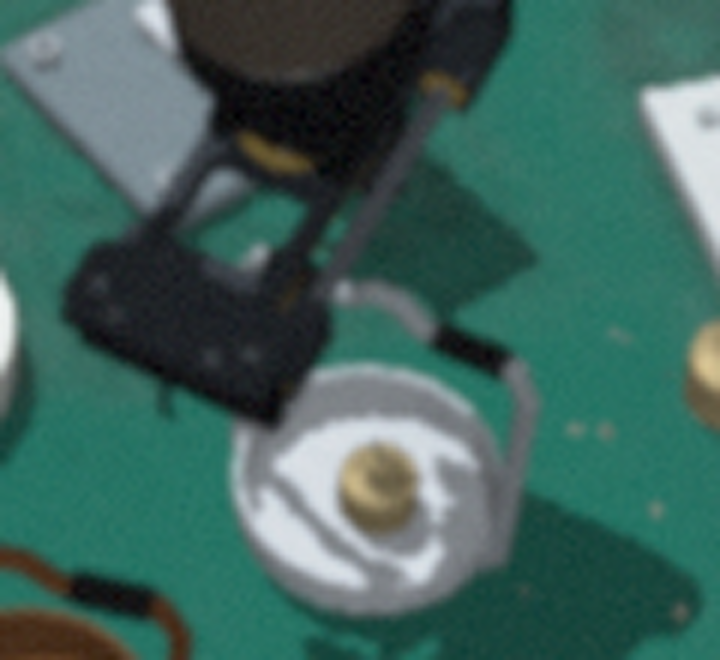

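The sleeve is between the jaws and the hump is visible to the right at about (323,260). I'll make a small correction and close.

>>> {"api": "move_arm", "payload": {"series": [[[0.25,0,0.25,0,0,0,0.3],[0,0,0,0,0,0,-0.3],[0,0,0,0,0,0,-1],[0,0,0,0,0,0,-1],[0,0,0,0,0,0,-1],[0,0,0,0,0,0,-1],[0,0,0,0,0,0,-1],[0,0,0,0,0,0,-1]]]}}

```text
time_s: 5.68
tcp_pos: [0.5039, 0.0296, 0.0983]
ee_rot: [[-0.946, -0.277, 0.166], [-0.273, 0.961, 0.048], [-0.172, 0.0, -0.985]]
wrist_force: [-0.3, -0.2, -0.4]
gripper_width: 0.171
```

>>> {"api": "move_arm", "payload": {"series": [[[0,0,0,0,0,0,-1],[0,0,0,0,0,0,-1],[-0.1,0,-0.5,0,0,0,-1],[-0.1,0,-0.5,0,0,0,-1],[-0.1,0,-0.5,0,0,0,-1],[-0.1,0,-0.5,0,0,0,-1],[-0.1,0,-0.5,0,0,0,-1],[-0.1,0,-0.5,0,0,0,-1],[0,0,0,0,0,0,-1],[0,0,0,0,0,0,-1]]]}}

```text
time_s: 6.92
tcp_pos: [0.5044, 0.0297, 0.1287]
ee_rot: [[-0.947, -0.277, 0.165], [-0.273, 0.961, 0.048], [-0.172, 0.0, -0.985]]
wrist_force: [-0.1, -0.9, -4.4]
gripper_width: 0.126
```

Run:
```python
from h import *
s=cam("scene");print(r.sense()["moment"])
crop(s,260,200,120,120,5,"s3.png")
```

```text
[1.33356420e-02 4.93647087e-01 1.43493658e-04]
```

View pics/s3.png

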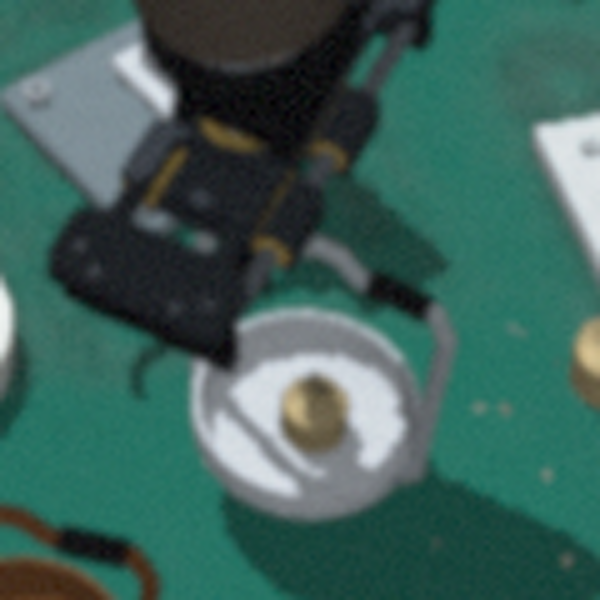

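>>> {"api": "move_arm", "payload": {"series": [[[-0.1,0,-0.6,0,0,0,-1],[-0.2,0,-1,0,0,0,-1],[-0.2,0,-1.4,0,0,0,-1],[-0.3,0,-1.5,0,0,0,-1],[-0.3,0,-1.5,0,0,0,-1],[-0.3,0,-1.5,0,0,0,-1],[-0.3,0,-1.5,0,0,0,-1],[-0.2,0,-1.4,0,0,0,-1],[-0.2,0,-1,0,0,0,-1],[-0.1,0,-0.6,0,0,0,-1],[0,0,0,0,0,0,-1]]]}}

```text
time_s: 8.35
tcp_pos: [0.5057, 0.0301, 0.2512]
ee_rot: [[-0.946, -0.277, 0.166], [-0.273, 0.961, 0.048], [-0.173, 0.0, -0.985]]
wrist_force: [0.3, 0.4, -3.8]
gripper_width: 0.122
```

Run:
```python
from h import *
s=cam("scene");t=cam("top");print(r.sense()["tcp_pos"],r.sense()["wrist_force"])
crop(s,240,140,150,140,4,"s4.png");crop(t,230,140,150,120,5,"t4.png")
R=Rt(-7.1,10);a=np.radians(-7.1);hx=np.array([np.cos(a),np.sin(a),0]);hy=np.array([-hx[1],hx[0],0])
seat=np.array([.525,.2006,.196])
for dx,z in((-.09,.265),):
    eye=seat+dx*hx;eye[2]=z;G=eye+.033*hy-[0,0,.004];T=G+R[:,2]*.019;print(T);plan(T,R)
```

```text
[0.50519023 0.02999105 0.25027105] [-0.26735211  0.23799707 -3.20590025]
[0.44304299 0.24406329 0.24228865]
shift cm [ 0.18 22.29  0.79] | 22.31 rotvec [ 4.02 -0.15 22.83]
shift in target frame [ 8.82 20.47 -0.74]
```

View pics/s4.png

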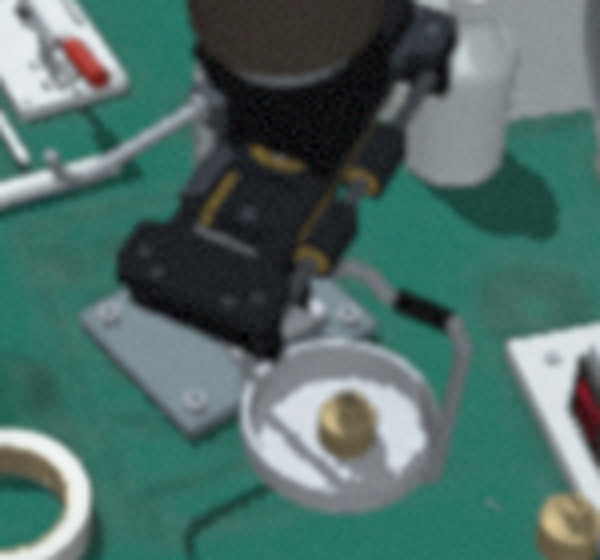

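View pics/t4.png

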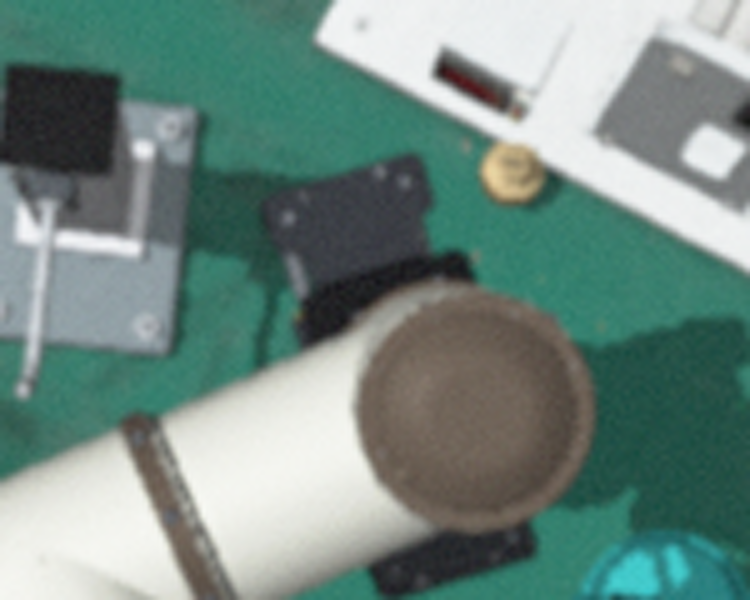

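>>> {"api": "move_arm", "payload": {"series": [[[1,0,0,0,0,0,-1],[1.2,0.6,0,0,0,0,-1],[0.8,1.2,0,0,0,0,-1],[0,1.8,0,0,0,0,-1],[0,2,0,0,0,0,-1],[0,2,0,0,0,0,-1],[0,2,0,0,0,0,-1],[0,2,0,0,0,0,-1],[0,2,0,0,0,0,-1],[0,2,0,0,0,0,-1],[0,2,0,0,0,0,-1],[0,1.6,0,0,0,0,-1]]]}}

```text
time_s: 9.95
tcp_pos: [0.423, 0.2075, 0.2459]
ee_rot: [[-0.946, -0.278, 0.166], [-0.274, 0.96, 0.049], [-0.173, 0.001, -0.985]]
wrist_force: [1.1, 0.1, -3.9]
gripper_width: 0.128
```

>>> {"api": "move_arm", "payload": {"series": [[[0,1.5,0,0,0,0,-1],[0,1,0,0.2,0,1,-1],[0,0.5,0,0.4,0,2.3,-1],[0,0,0,0.6,0,3.2,-1],[0,0,0,0.6,0,3.6,-1],[0,0,0,0.7,0,3.8,-1],[0,0,0,0.6,0,3.6,-1],[0,0,0,0.5,0,2.9,-1],[0,0,0,0.4,0,2.4,-1],[0,0,0,0,0,0,-1],[0,0,0,0,0,0,-1]]]}}

```text
time_s: 11.32
tcp_pos: [0.4155, 0.2354, 0.2458]
ee_rot: [[-0.978, 0.122, 0.172], [0.12, 0.993, -0.021], [-0.173, 0.001, -0.985]]
wrist_force: [-0.0, -0.8, -4.3]
gripper_width: 0.124
```

Run:
```python
from h import *
s=cam("scene");t=cam("top");print(r.sense()["tcp_pos"],r.sense()["wrist_force"])
crop(s,180,130,150,140,4,"s5.png");crop(t,180,140,150,120,5,"t5.png")
R=Rt(-7.1,10);a=np.radians(-7.1);hx=np.array([np.cos(a),np.sin(a),0]);hy=np.array([-hx[1],hx[0],0])
seat=np.array([.525,.2006,.196])
for dx,z in((-.075,.265),):
    eye=seat+dx*hx;eye[2]=z;G=eye+.033*hy-[0,0,.004];T=G+R[:,2]*.019;print(T);plan(T,R)
```

```text
[0.41562356 0.2352761  0.24581757] [-4.08748898e-01  7.85399484e-04 -2.87748432e+00]
[0.45792797 0.24220926 0.24228865]
shift cm [-3.99  1.21  1.06] | 4.3 rotvec [ 0.03 -0.06  0.07]
shift in target frame [-3.99  1.21  1.06]
```

View pics/s5.png

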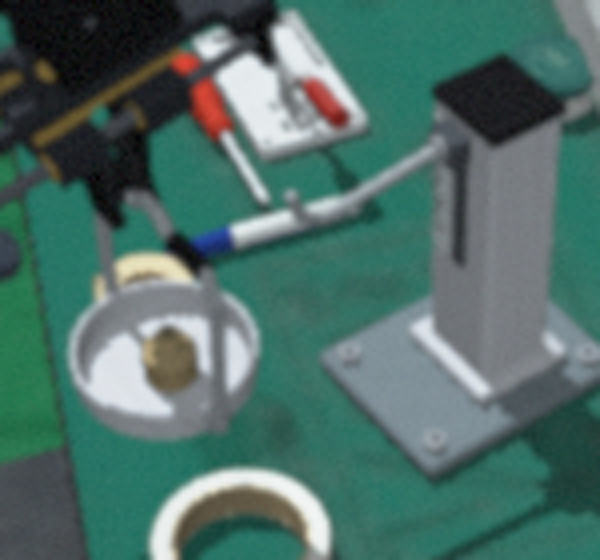

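View pics/t5.png

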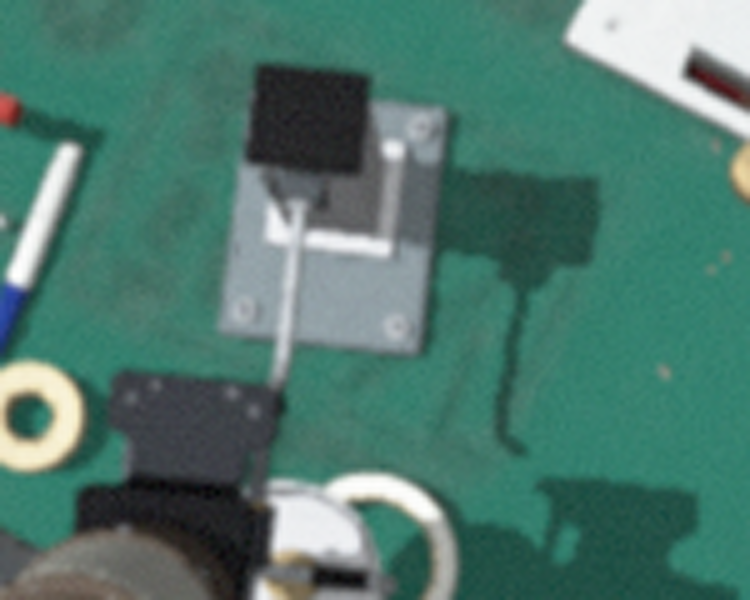

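The scene view shows the pan hanging with the weight in it. The right sleeve is at about (227,192), and in the top view at about (248,256). The hook is ahead. I'll triangulate that sleeve to locate the eye.

Run:
```python
from meas import *
s=cam("scene");t=cam("top")
print(blobs(s,(218,184,234,202),60,6),blobs(t,(240,248,256,262),60,5))
crop(s,195,165,60,80,9,"s6.png");crop(t,225,235,45,30,15,"t6.png")
print(r.sense()["tcp_pos"])
R=r.sense()["ee_rot"];print("G",r.sense()["tcp_pos"]-R[:,2]*.019)
```

```text
[(array([226.35, 192.81]), np.int32(48))] [(array([247.47, 255.09]), np.int32(32))]
[0.41570143 0.23520369 0.24581367]
G [0.4124448 0.2356001 0.2645283]
```

View pics/s6.png

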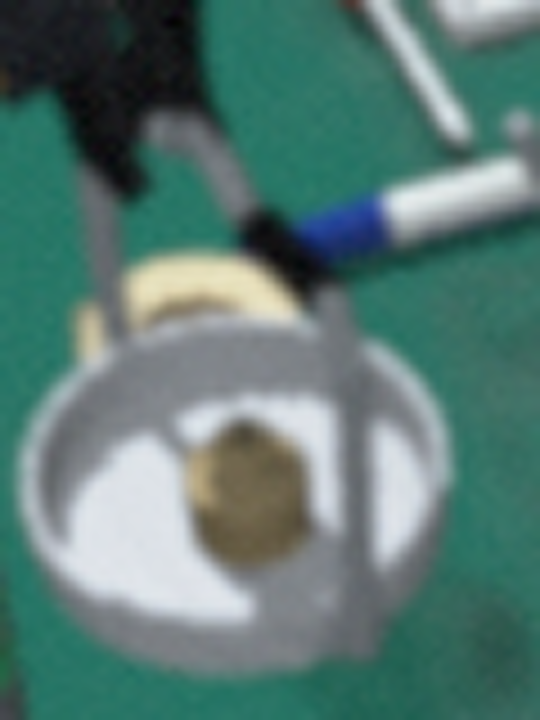

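View pics/t6.png

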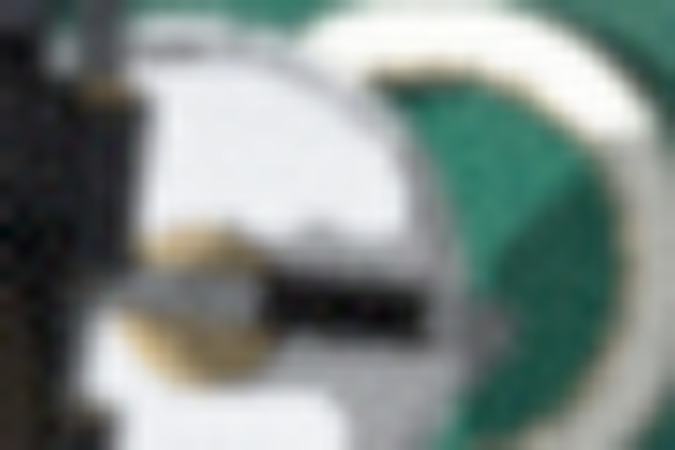

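Run:
```python
from meas import *
s=cam("scene");t=cam("top")
P,e=tri(s,(226.35,192.81),t,(247.47,255.09));q=r.sense();G=q["tcp_pos"]-q["ee_rot"][:,2]*.019
print(P,e,np.linalg.norm(P-G),P-G)
d=(G-P)[:2];print("bar yaw-90",np.degrees(np.arctan2(d[1],d[0]))-90)
```

```text
[0.40489987 0.16971229 0.26803431] 1.9388960657381455 0.0663734297116571 [-0.00755524 -0.06584592  0.0035588 ]
bar yaw-90 -6.545563897409835
```

>>> {"api": "move_arm", "payload": {"series": [[[0.1,0.3,0.6,0,0,0,-1],[0.2,0.6,1.0,0,0,0,-1],[0.13,0.33,0.86,0,0,0,-1],[-0.6,0,0.1,0,0,0,-1],[-1.2,0,0.2,0,0,0,-1],[-1.6,0,0.3,0,0,0,-1],[-1.6,0,0.3,0,0,0,-1],[-1.6,0,0.3,0,0,0,-1],[-1.6,0,0.3,0,0,0,-1],[-1.6,0,0.25,0,0,0,-1],[-1.1,0,0.2,0,0,0,-1],[-0.5,0,0.05,0,0,0,-1]]]}}

```text
time_s: 13.12
tcp_pos: [0.5327, 0.233, 0.2205]
ee_rot: [[-0.978, 0.123, 0.171], [0.122, 0.992, -0.021], [-0.172, -0.0, -0.985]]
wrist_force: [0.8, -0.1, -4.1]
gripper_width: 0.128
```

Run:
```python
from meas import *
s=cam("scene");t=cam("top");q=r.sense();print(q["tcp_pos"],q["wrist_force"],q["time_s"])
print("G",q["tcp_pos"]-q["ee_rot"][:,2]*.019)
crop(s,230,130,90,80,8,"s7.png");crop(t,215,190,70,50,11,"t7.png")
print(blobs(s,(255,150,300,200),60,10),blobs(t,(230,205,270,230),60,8))
```

```text
[0.53239513 0.23312619 0.22065609] [-1.20202456  0.70785639 -3.57679316] 13.225
G [0.52914395 0.23353034 0.23937149]
[(array([257.61, 155.26]), np.int32(70)), (array([295.17, 154.6 ]), np.int32(96)), (array([294.26, 171.63]), np.int32(27)), (array([270.6 , 175.44]), np.int32(50))] [(array([231.02, 215.04]), np.int32(45)), (array([248.36, 208.2 ]), np.int32(25))]
```

View pics/s7.png

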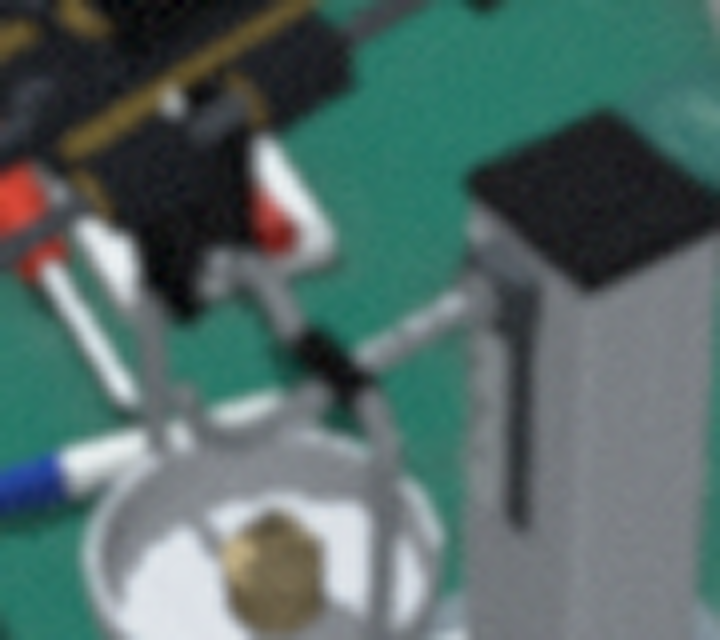

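View pics/t7.png

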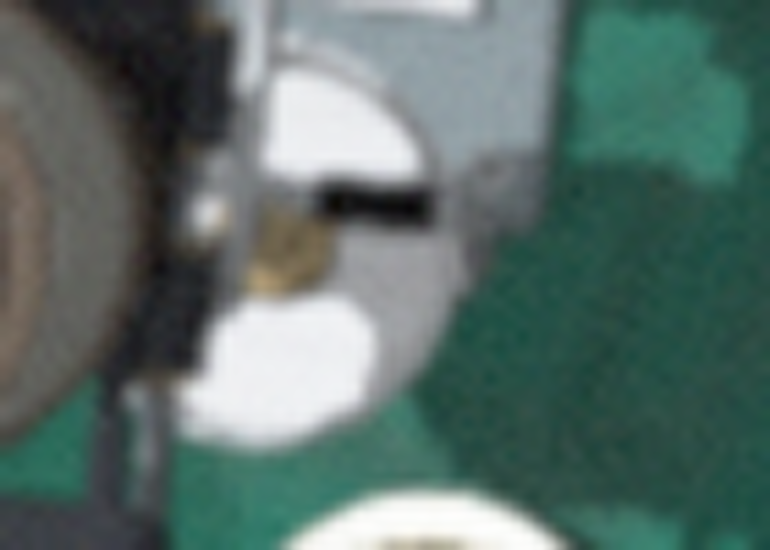

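Run:
```python
from meas import *
s=cam("scene");t=cam("top")
q=r.sense();G=q["tcp_pos"]-q["ee_rot"][:,2]*.019
for a in((271.4,174.8),(270.9,175.2)):
    P,e=tri(s,a,t,(248.36,208.2));E=(P+G)/2;print(P,e,P-G,np.linalg.norm(P-G),"eye",E+[0,0,.004])
    d=np.array([.525,.2006])-E[:2];h=np.radians(-7.1);print("to seat hx,hy mm",1000*(d@[np.cos(h),np.sin(h)]),1000*(d@[-np.sin(h),np.cos(h)]))
```

```text
[0.52181297 0.16780736 0.24306761] 0.5341228877938563 [-0.00671932 -0.06571497  0.0036874 ] 0.06616044049973005 eye [0.52517263 0.20066484 0.24522391]
to seat hx,hy mm -0.163291539567289 -0.08568263681351666
[0.52153195 0.16823429 0.24191028] 1.6517460539643956 [-0.00700034 -0.06528804  0.00253007] 0.06571098768911168 eye [0.52503212 0.20087831 0.24464524]
to seat hx,hy mm 0.0025276755482820782 -0.2801460028557422
```

The eye is within 0.3 mm of the seat in plan and about 47 mm above it. I'll lower straight down.

>>> {"api": "move_arm", "payload": {"series": [[[0.09,0,0.5,0,0,0,-1],[0.13,0,0.8,0,0,0,-1],[0.13,0,0.8,0,0,0,-1],[0.13,0,0.8,0,0,0,-1],[0.13,0,0.8,0,0,0,-1],[0.08,0,0.5,0,0,0,-1],[0.05,0,0.3,0,0,0,-1],[0,0,0,0,0,0,-1]]]}}

```text
time_s: 14.32
tcp_pos: [0.5326, 0.2331, 0.175]
ee_rot: [[-0.978, 0.123, 0.171], [0.121, 0.992, -0.021], [-0.172, -0.0, -0.985]]
wrist_force: [-0.4, -0.3, -3.8]
gripper_width: 0.124
```

Run:
```python
from meas import *
s=cam("scene");t=cam("top");q=r.sense();print(q["tcp_pos"],q["wrist_force"],q["time_s"])
print("G",q["tcp_pos"]-q["ee_rot"][:,2]*.019)
crop(s,230,140,90,80,8,"s8.png");crop(t,215,190,70,50,11,"t8.png")
```

```text
[0.53277387 0.23323071 0.17544734] [-0.04732749  0.44779379 -3.29287386] 14.425
G [0.52950984 0.23362596 0.1941607 ]
```

View pics/s8.png

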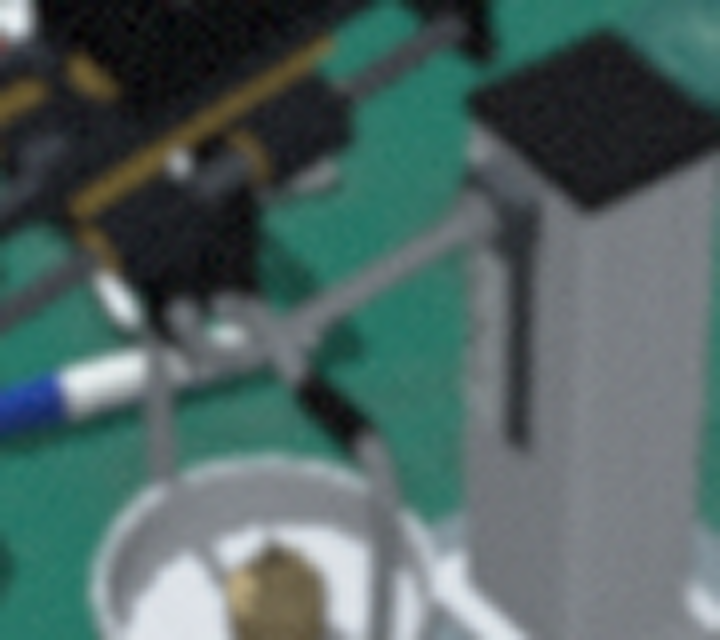

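The bar is just above the hook, with the hump lined up with the arm. I'll lower it slowly so the hook takes the load.

>>> {"api": "move_arm", "payload": {"series": [[[0.05,0,0.3,0,0,0,-1],[0.05,0,0.3,0,0,0,-1],[0.05,0,0.3,0,0,0,-1],[0.05,0,0.3,0,0,0,-1],[0.05,0,0.3,0,0,0,-1],[0,0,0,0,0,0,-1],[0,0,0,0,0,0,-1]]]}}

```text
time_s: 15.3
tcp_pos: [0.5329, 0.2332, 0.1602]
ee_rot: [[-0.977, 0.123, 0.172], [0.121, 0.992, -0.021], [-0.173, 0.0, -0.985]]
wrist_force: [0.3, 1.2, -1.3]
gripper_width: 0.124
```

Run:
```python
from meas import *
s=cam("scene");q=r.sense();print(q["tcp_pos"],q["wrist_force"],q["time_s"])
print("G",q["tcp_pos"]-q["ee_rot"][:,2]*.019)
crop(s,230,140,90,80,8,"s9.png")
```

```text
[0.53287026 0.23324811 0.16019313] [ 0.7545323  -0.07421292 -1.85965282] 15.35
G [0.52960709 0.23364234 0.17890666]
```

View pics/s9.png

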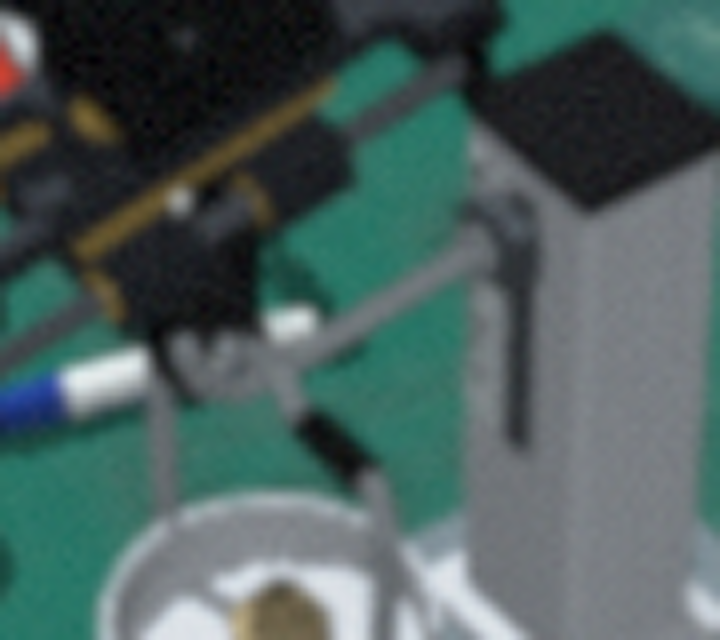

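>>> {"api": "move_arm", "payload": {"series": [[[0.03,0,0.2,0,0,0,-1],[0.03,0,0.2,0,0,0,-1],[0.03,0,0.2,0,0,0,-1],[0.02,0,0.15,0,0,0,-1],[0,0,0,0,0,0,-1],[0,0,0,0,0,0,-1]]]}}

```text
time_s: 16.1
tcp_pos: [0.5329, 0.2331, 0.1525]
ee_rot: [[-0.978, 0.123, 0.171], [0.121, 0.992, -0.021], [-0.173, 0.0, -0.985]]
wrist_force: [0.2, 1.2, 0.2]
gripper_width: 0.127
```

Run:
```python
from meas import *
s=cam("scene");q=r.sense();print(q["tcp_pos"],q["wrist_force"],q["time_s"])
crop(s,230,140,90,80,8,"s10.png")
```

```text
[0.53296678 0.23314276 0.15246509] [0.62981443 0.3099228  0.01803382] 16.15
```

View pics/s10.png

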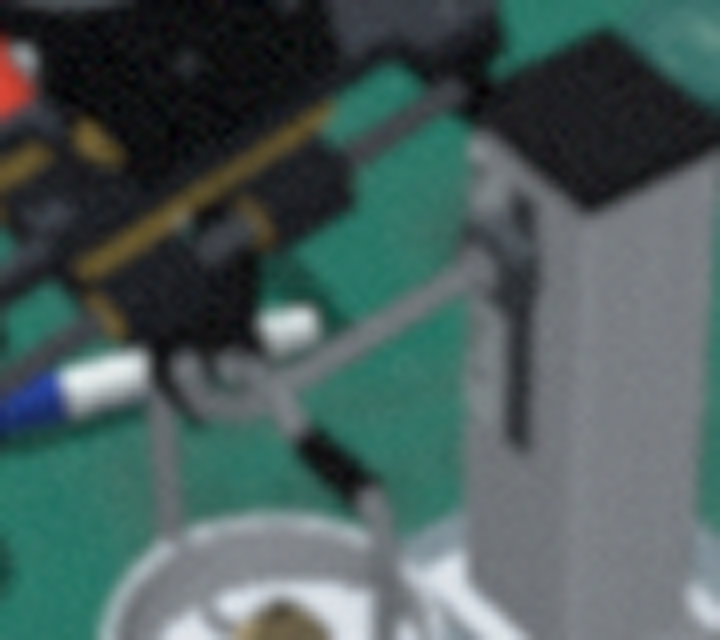

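The wrist force is about 0, so the whole load is on the hook, and the carriage has visibly sunk. Opening now.

>>> {"api": "move_arm", "payload": {"series": [[[0,0,0,0,0,0,-0.7],[0,0,0,0,0,0,-0.6],[0,0,0,0,0,0,-0.4],[0,0,0,0,0,0,-0.2],[0,0,0,0,0,0,0],[0,0,0,0,0,0,0],[0,0,0,0,0,0,0]]]}}

```text
time_s: 17.02
tcp_pos: [0.5329, 0.2331, 0.1524]
ee_rot: [[-0.978, 0.123, 0.171], [0.121, 0.992, -0.021], [-0.173, 0.0, -0.985]]
wrist_force: [-0.2, 0.8, -0.5]
gripper_width: 0.494
```

Run:
```python
from meas import *
s=cam("scene");t=cam("top");q=r.sense();print(q["tcp_pos"],q["wrist_force"],q["time_s"])
crop(s,220,140,110,90,7,"s11.png");crop(t,205,180,80,60,9,"t11.png")
```

```text
[0.53294086 0.23309285 0.15239359] [ 0.2886115  -0.38596045  0.24132265] 17.125
```

View pics/s11.png

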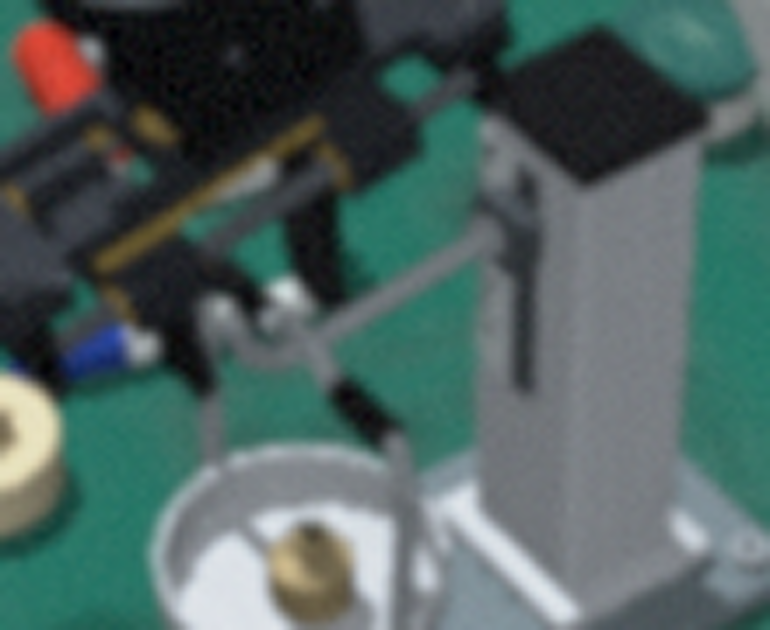

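View pics/t11.png

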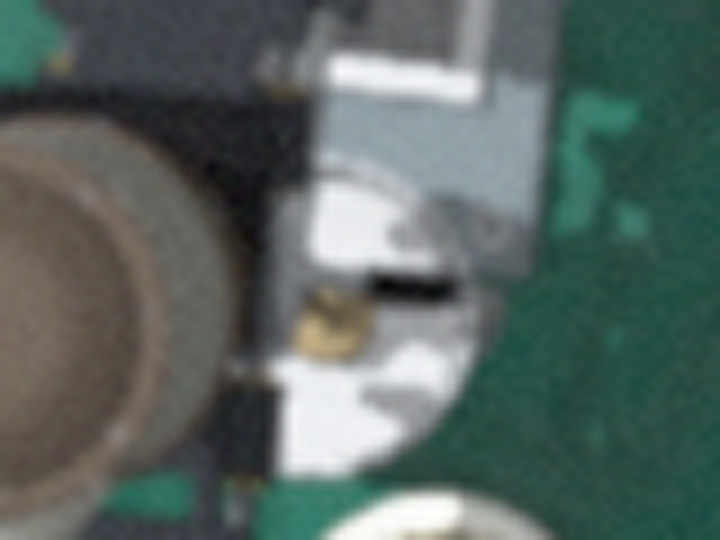

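The fingers are open and clear of the sleeve. The pan hangs in the hook with the weight in it. Retracting along the fingers.

>>> {"api": "move_arm", "payload": {"series": [[[0,0,-0.5,0,0,0,0],[0,0,-1,0,0,0,0],[0,0,-1.5,0,0,0,0],[0,0,-2,0,0,0,0],[0,0,-3,0,0,0,0],[0,0,-4,0,0,0,0],[0,2,-4,0,0,0,0],[0,4,-2,0,0,0,0],[0,4,0,0,0,0,0],[0,4,0,0,0,0,0],[0,2,0,0,0,0,0]]]}}

```text
time_s: 18.5
tcp_pos: [0.5215, 0.3975, 0.3304]
ee_rot: [[-0.978, 0.121, 0.172], [0.12, 0.993, -0.02], [-0.173, 0.001, -0.985]]
wrist_force: [0.4, -0.7, -0.5]
gripper_width: 0.5
```

>>> {"api": "move_arm", "payload": {"series": [[[0,0,0,0,0,0,0],[0,0,0,0,0,0,0],[0,0,0,0,0,0,0],[0,0,0,0,0,0,0],[0,0,0,0,0,0,0],[0,0,0,0,0,0,0],[0,0,0,0,0,0,0],[0,0,0,0,0,0,0]]]}}

```text
time_s: 19.5
tcp_pos: [0.5217, 0.3957, 0.3296]
ee_rot: [[-0.978, 0.123, 0.171], [0.121, 0.992, -0.021], [-0.173, 0.0, -0.985]]
wrist_force: [-0.0, 0.5, -0.3]
gripper_width: 0.5
```

Run:
```python
from meas import *
s=cam("scene");t=cam("top");q=r.sense();print(q["tcp_pos"],q["wrist_force"],q["time_s"])
crop(s,180,110,160,140,5,"s12.png");crop(t,165,150,120,120,5,"t12.png")
print(blobs(s,(250,160,300,205),60,8),blobs(t,(220,200,265,225),60,6))
```

```text
[0.52175209 0.39569494 0.32961229] [-0.25987502  0.09156179  0.44699809] 19.6
[(array([297.89, 160.78]), np.int32(9)), (array([294.27, 181.58]), np.int32(40)), (array([253.71, 180.83]), np.int32(41)), (array([271.12, 198.32]), np.int32(40))] [(array([224.7 , 208.74]), np.int32(27)), (array([250.3 , 211.52]), np.int32(23))]
```

View pics/s12.png

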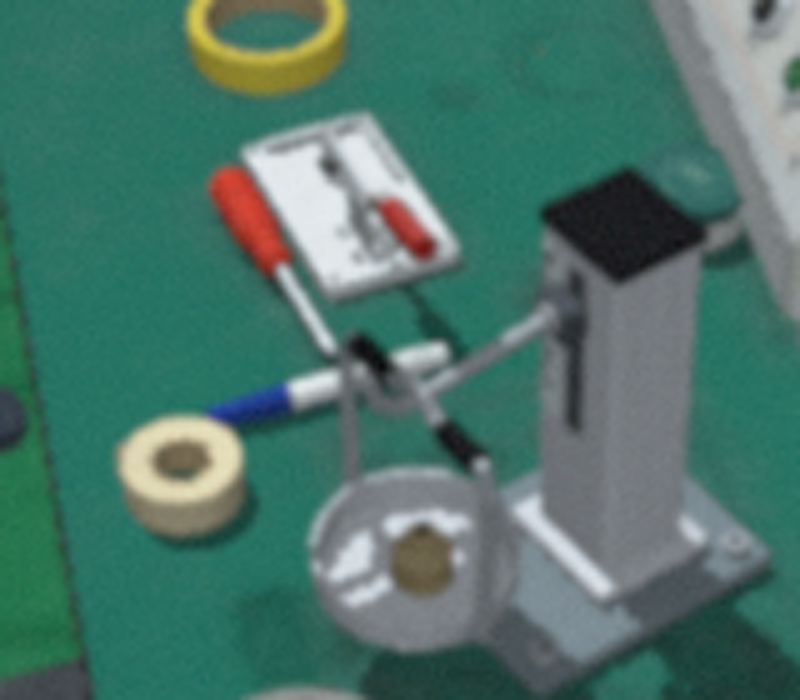

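View pics/t12.png

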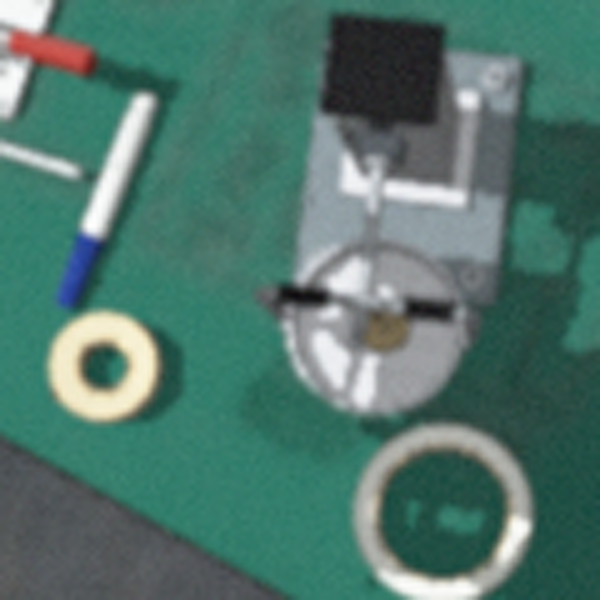

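Run:
```python
from meas import *
s=cam("scene");t=cam("top")
A,e1=tri(s,(253.71,180.83),t,(224.7,208.74));B,e2=tri(s,(271.12,198.32),t,(250.3,211.52))
E=(A+B)/2+[0,0,.004];print(A,B,e1,e2,np.linalg.norm(A-B),"eye",E,"tilt deg",np.degrees(np.arcsin((A-B)[2]/.066)))
s=cam("scene")
A,e1=tri(s,(254.0,180.0),t,(224.7,208.74));print(A)
cv2.imwrite("pics/t13.png",t["color"]);cv2.imwrite("pics/s13.png",s["color"])
```

```text
[0.52990033 0.2343616  0.17587286] [0.5215279  0.16797271 0.17418025] 2.0390346275330344 2.417615131469238 0.06693614381120576 eye [0.52571411 0.20116716 0.17902656] tilt deg 1.469546990129397
[0.52983232 0.23377695 0.17879573]
```

View pics/t13.png

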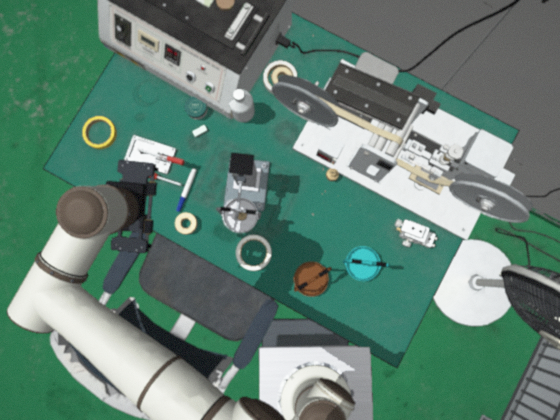

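The top view shows both rolls (186,223 and 254,252) and the big weight (333,174) where they started. The pan hangs at the hook, the eye is about 0.176–0.179 m high, the bar is level, and the arm is clear. Handing in.

```bash
python3 -c "
from station import r
print(r.finish_job())"
```

```text
the job is handed in; nothing more can be done
None
```

The aluminium pan, with the brass weight still in it, is hanging freely from the hook of the spring balance stand. I handed the job in at about 20 s of the 48 s allowed, and no verdict came back.

I gripped the left (+y) sleeve with the tool tilted 10° so the gripper body would clear the column. I then lifted the pan, turned it to the hook's heading and brought the stirrup over the tip. I lowered it until the wrist force was about 0 N, opened the fingers, and moved the arm away.

**Last checks, by triangulating both sleeves from the two cameras:**
- **Eye:** it is about 1 mm from the hook seat in plan, at about 0.176–0.179 m high, which means the hook has sunk roughly 17–20 mm.
- **Pan:** the bar is level to about 1.5° and the weight is near the middle of the pan.
- **Bystanders:** by eye in the top view, both rolls of tape and the larger weight are where they started.
- **Arm:** it is well clear of everything.

**Disagreement:** the sightlines from the two cameras miss each other by 2–3 mm at the sleeves. Triangulated sleeve heights also came out 2–4 mm high in earlier checks, so the hook's sinking is only known to a few millimetres. That is still well above the 9 mm needed.

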